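Latch the bead cases into the sloped rack

TASK

Load the black and the gold bead case from the marble board into the sloped rack, each in the bay marked with its own colour: lay it on the foot of the bay so that it presses the sprung latch down, slide it up between the guides all the way, and let go so that the latch snaps up behind it and the case is locked in. Leave the teal case, the bead bowl, the bottle and the pliers where they are.

Things in the scene. Friction and masses are not known exactly. Their poses are not given: they have to be found in the camera images.
- black_case (a point): rigid shut bead case, white tray, clear lid over black beads, black bow handle; 0.22-0.45 kg. Box 130 (x) x 90 (y) x 20 mm high; the same either way round. This point: middle of the case, 26 mm above its underside; z points out of the lid. Starts flat on the marble board.
- black_handle (a point): centre of that case's handle bar, 18 mm above the case's middle point; same axes. Bar 14 mm thick (x), 59 mm long (y), 16 mm high, on two end posts; its underside clears the lid by 16 mm, its top is 52 mm above the case's underside.
- gold_case (a point): rigid shut bead case, white tray, clear lid over gold beads, gold bow handle; 0.22-0.45 kg. Box 130 (x) x 90 (y) x 20 mm high; the same either way round. This point: middle of the case, 26 mm above its underside; z points out of the lid. Starts flat on the marble board.
- gold_handle (a point): centre of that case's handle bar, 18 mm above the case's middle point; same axes. Bar 14 mm thick (x), 59 mm long (y), 16 mm high, on two end posts; its underside clears the lid by 16 mm, its top is 52 mm above the case's underside.
- black_bay (a point): black-banded empty bay: where the case's middle point is when home. x points up the slope (30 degrees, rising away from the robot), y across, z square out of the bed, which lies 26 mm below this point. End stop face at x +68 mm, so a case can go 3 mm past home; the latch is free to rise once the case is within 2 mm of home. The guides' flanges lie 26 mm above the bed and overhang each long edge of the case by 7 mm: it can enter only from the low end.
- black_mouth (a point): middle of that bay's low mouth, on the bed surface, where the guides begin; axes as the bay's. It is 66 mm down the slope from the home point: a case's leading edge starts here, its lower end then hanging out in front. Guides stand 99 mm apart inside, flared over the first 15 mm; flanges start 12 mm up. From here the bed goes on 74 mm down the slope.
- black_latch (a joint): sprung steel tongue, red tip, 22 mm wide, in the bed below the black bay's mouth: hinge 51 mm, tip 3 mm down the slope from it. 0 = up, tip 9 mm proud; 0.20 rad = flush with the bed (2 N to start, 4 N at flush), limit 0.27. Springs back by itself. A case slides up over its ramp; its upright end then keeps the case from coming back.
- gold_bay (a point): gold-banded empty bay: where the case's middle point is when home. x points up the slope (30 degrees, rising away from the robot), y across, z square out of the bed, which lies 26 mm below this point. End stop face at x +68 mm, so a case can go 3 mm past home; the latch is free to rise once the case is within 2 mm of home. The guides' flanges lie 26 mm above the bed and overhang each long edge of the case by 7 mm: it can enter only from the low end.
- gold_mouth (a point): middle of that bay's low mouth, on the bed surface, where the guides begin; axes as the bay's. It is 66 mm down the slope from the home point: a case's leading edge starts here, its lower end then hanging out in front. Guides stand 99 mm apart inside, flared over the first 15 mm; flanges start 12 mm up. From here the bed goes on 74 mm down the slope.
- gold_latch (a joint): sprung steel tongue, red tip, 22 mm wide, in the bed below the gold bay's mouth: hinge 51 mm, tip 3 mm down the slope from it. 0 = up, tip 9 mm proud; 0.20 rad = flush with the bed (2 N to start, 4 N at flush), limit 0.27. Springs back by itself. A case slides up over its ramp; its upright end then keeps the case from coming back.
- teal_case (a point): the same kind of case with teal beads and handle, already latched in the third bay of the rack (teal bands), to be left alone. Same point and axes as the other cases. The three bays stand side by side, 116 mm apart, in any order.
- bead_bowl: white bowl of black beads, 96 mm wide, 32 mm high; origin under its middle; a bystander
- finish_bottle: amber bottle, 44 mm wide, 110 mm high; origin under its middle; a bystander
- pliers: red-handled pliers lying flat, 160 mm long, 12 mm high; origin under its middle; a bystander
There are look-alikes about, which are no part of the job. Leave any blue or purple look-alike of the part that bears black_case alone. What is shaped like the part that bears gold_case but purple is not meant.

How it is judged:
By the outcome, as a careful person would: the job done as asked, in the order asked, and still so for the second after the job is handed in, with the robot touching nothing.
It also fails if it takes over 67 s, if anything falls off the work surface, if the arm or the gripper's body presses on something with over 40 N, if the wrist force passes 120 N, or if a joint passes its speed limit or range.

ROBOT

A 7-joint arm with a two-finger parallel gripper is mounted at the origin on the work surface. World frame = base frame: x ahead of the robot, y to its left, z up, the work surface at z = 0. Lengths are in m, angles in rad, forces in N, time in s.
With the tool pointing down it reaches from about 0.425 to 0.925 m from the base axis. Payload 6.8 kg.
Tool frame: the origin (TCP) lies on the front face of the gripper's body, between the roots of the fingers; the fingertips stand 73 mm ahead of it and the grasp point (between the pads) lies 54 mm ahead of it (env.nose_length is the distance from the TCP to the fingertips, in m); z points along the fingers, y is the direction in which the jaws open and shut (so a half turn about z gives the same grasp; the last joint's range is limited). The gripper opens to 85 mm and grips with 20 to 120 N. Pads are 22 mm wide; open, the fingers measure 114 mm over their backs; the gripper's body (76 mm by 85 mm) begins 54 mm behind the grasp point. The pads swing forward as they close: fully open they stand 13 mm farther back than shut.
Start: joints at [-1.25, 0.477, 0.022, 1.555, -0.011, 1.109, -0.083], TCP at [0.281, 0.614, 0.304] pointing down, gripper open.
Joint ranges: [-2.96, 2.96], [-0.34, 2.1], [-1.41, 1.46], [0.24, 2.44], [-1.37, 4.51], [0.17, 1.92], [-2.96, 2.96]. Speed limits (rad/s): [2.39, 2.39, 3.14, 3.14, 3.14, 3.14, 3.14].

INTERFACE

Orientations are given as a unit quaternion [w, x, y, z].
In Python, from cell import env, kin, camera, calibration, job gives the robot as it stands. The module is installed in compiled form; this text tells all that it offers. Calls block until the motion is done:
- env.reach(position, orientation): joint-space move of the TCP to a pose.
- env.movel(position, velocity=0.15, rot=None, stop_force=None): straight line of the TCP; rot=None keeps the orientation; velocity is the mean speed in m/s. With stop_force (N) it stops when the force on the tool has changed by that much, and returns True; else False.
- env.goto_joints(angles): joint-space move.
- env.grip(opening, f_grip=None): finger opening in m; f_grip is the grip in N (None keeps the last); returns when the fingers have stopped.
- env.dwell(seconds).
- kin.inverse_kinematics(position, orientation): joint angles nearest the present ones, or None.
- env.get_state(): the state.
- camera(name): name is "scene" or "side" or "wrist"; returns (picture, depth): 384x512x3 uint8, blue, green, red; 384x512 float32, m along the optical axis (not along the pixel's ray), 0 where there is no reading.
- calibration(name): a dict with "fx", "fy", "cx", "cy" (pixels), "rvec" (rotation vector, rad) and "tvec" (3), from world to camera coordinates, as OpenCV has them. Camera axes: x right, y down, z forward; pixel columns grow to the right and rows downward; lengths in m; the calibration is good to about 2 mm. A picture is of the moment at which its call begins: read the wrist's pose just before it. calibration takes no time and is no camera call; for the wrist camera it gives the pose at the moment of the call.
A pose or a line that the arm cannot do raises env.PlanningError and nothing moves.
- job.job_done(): hands the job in, once; it reports no verdict.
The state is a dict: "time": time; "qpos": joint angles; "joint_velocities": joint speeds; "joint_torque": joint torques, N m; "tcp_pos": TCP position; "orientation": TCP orientation; "force": force on the tool from outside, world axes, zero at the start; "torque": the same for the moment, N m; "opening": finger opening in m.
Only numpy, scipy, OpenCV 4.12 (cv2) and the standard library are available. Lean on these libraries where they do the work, as an engineer would, in place of code of your own. Each camera call takes 0.05 s, during which the arm holds its last target.

## Working session

There is one attempt and no reset: what is moved stays moved. The work goes in short steps, each a Python script; the robot and the scene stay as the last script left them, time stands still between calls to the robot, and variables do not carry over. Pictures are saved under pics/ and viewed, and the job is handed in when it is done.

```bash
mkdir -p pics; python3 - <<'E'
from cell import env,kin,camera,calibration
import cv2,numpy as np
for n in ("scene","side","wrist"):
    c=calibration(n); p,d=camera(n)
    cv2.imwrite(f"pics/{n}0.png",p); np.savez(f"{n}0.npz",p=p,d=d,**c)
    R=cv2.Rodrigues(np.array(c["rvec"]))[0]; print(n,c["fx"],-R.T@np.array(c["tvec"]).ravel(), (d>0).mean())
s=env.get_state(); print(s["time"],s["tcp_pos"],s["orientation"],s["opening"],s["force"])
E
```

```text
scene 379.5650997636896 [ 1.03031546 -0.16527953  0.99266816] 0.9960072835286459
side 478.35667698883583 [-0.17917028 -1.09644817  0.82290521] 0.9958750406901041
wrist 344.6779705585982 [0.20266166 0.64996973 0.37299684] 0.9959208170572916
0.15 [0.28047882 0.61359411 0.30315233] [-9.97646839e-05  2.12719996e-01  9.77112942e-01 -7.01118963e-04] 0.08526167137593016 [ 0.76165263 -0.26970928 -1.06533383]
```

View pics/scene0.png

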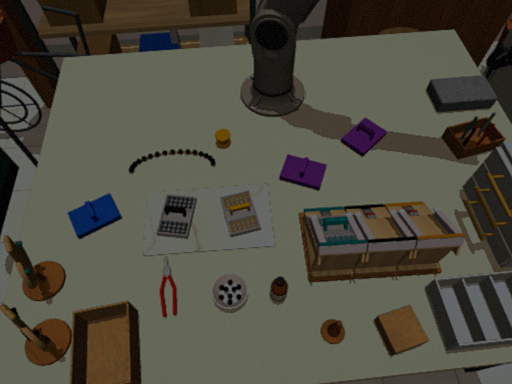

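View pics/side0.png

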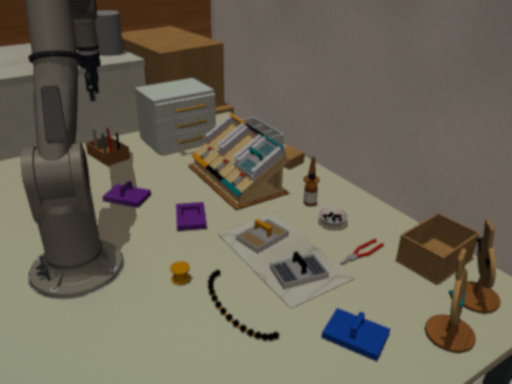

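View pics/wrist0.png

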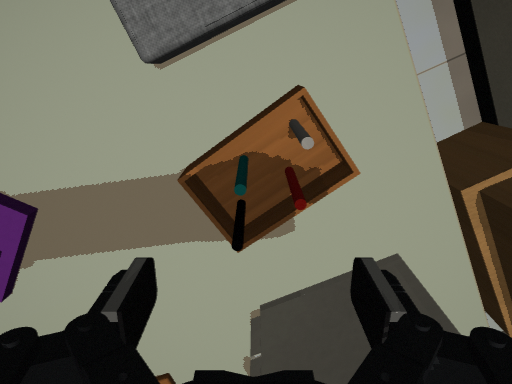

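```bash
cat > h.py <<'E'
import cv2,numpy as np
def load(f):
    z=np.load(f); return z
def world(z):
    R=cv2.Rodrigues(z["rvec"])[0]; t=z["tvec"].ravel()
    d=z["d"]; v,u=np.mgrid[:d.shape[0],:d.shape[1]]
    P=np.dstack([(u-z["cx"])/z["fx"]*d,(v-z["cy"])/z["fy"]*d,d])
    return (P-t)@R
E
python3 - <<'E'
from h import *
a=load("scene0.npz")["p"]; b=load("side0.npz")["p"]
g=lambda i:np.clip(255*(i/255.)**.6,0,255).astype(np.uint8)
cv2.imwrite("pics/s_rack.png",g(cv2.resize(a[190:290,290:470],None,fx=4.4,fy=4.4,interpolation=2)))
cv2.imwrite("pics/s_cases.png",g(cv2.resize(a[175:260,135:285],None,fx=5,fy=5,interpolation=2)))
cv2.imwrite("pics/d_rack.png",g(cv2.resize(b[105:215,180:320],None,fx=5,fy=5,interpolation=2)))
W=world(load("scene0.npz"))
for u,v in [(150,195),(265,240),(300,350),(177,215),(240,212),(177,210),(238,207),(310,205),(335,225),(380,225),(430,225),(350,275)]: print(u,v,W[v,u].round(3))
E
```

```text
150 195 [ 0.398 -0.427  0.004]
265 240 [ 0.585 -0.095  0.006]
300 350 [ 0.883 -0.044  0.001]
177 215 [ 0.488 -0.341  0.024]
240 212 [ 0.497 -0.159  0.024]
177 210 [ 0.489 -0.335  0.055]
238 207 [ 0.498 -0.163  0.055]
310 205 [ 0.482  0.053 -0.001]
335 225 [0.618 0.077 0.131]
380 225 [0.618 0.2   0.105]
430 225 [0.633 0.327 0.108]
350 275 [0.712 0.118 0.012]
```

View pics/s_rack.png

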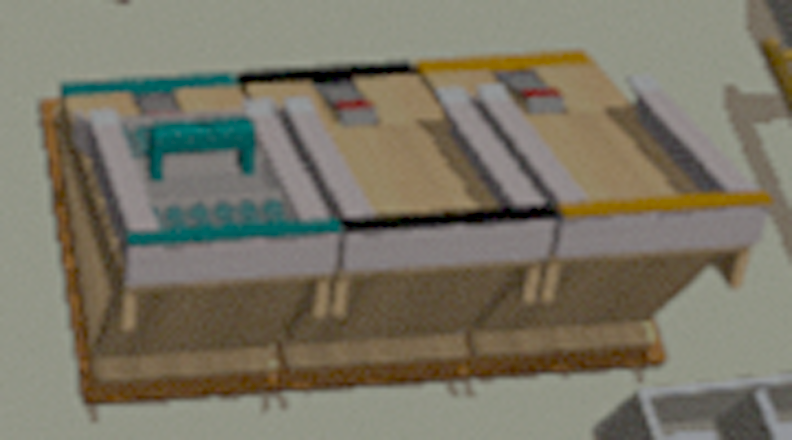

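View pics/s_cases.png

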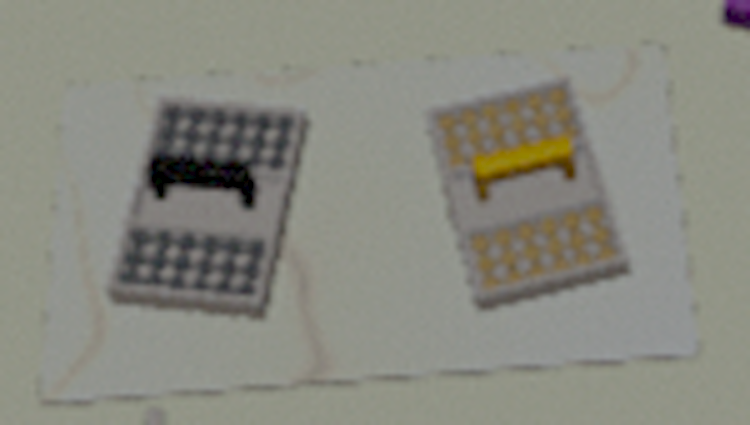

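View pics/d_rack.png

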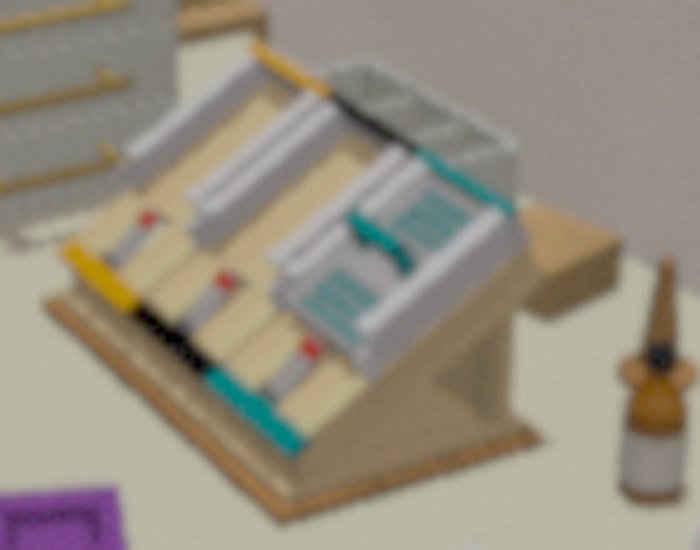

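```bash
cat >> h.py <<'E'
def box(P): # min-area rect of xy points in mm
    r=cv2.minAreaRect((P[:,:2]*1000).astype(np.float32)); return r
def cases(W,regs):
    out={}
    for n,(x0,x1,y0,y1) in regs.items():
        m=(W[...,0]>x0)&(W[...,0]<x1)&(W[...,1]>y0)&(W[...,1]<y1)
        b=np.median(W[m&(W[...,2]<.012)][:,2]); lid=W[m&(W[...,2]>b+.015)&(W[...,2]<b+.024)]; top=W[m&(W[...,2]>b+.047)&(W[...,2]<b+.058)]
        print(n,"board",b,"lid",np.median(lid[:,2]),len(lid),box(lid),"top",np.median(top[:,2]),len(top),box(top))
E
python3 - <<'E'
from h import *
W=world(load("scene0.npz"))
R={"black":(.39,.59,-.43,-.26),"gold":(.39,.59,-.24,-.08)}
cases(W,R)
W2=world(load("side0.npz")); cases(W2,R)
for w in(W,W2):
  # bed points
  m=(w[...,0]>.5)&(w[...,0]<.68)&(w[...,1]>.1)&(w[...,1]<.4)&(w[...,2]>.03)&(w[...,2]<.2)
  P=w[m]
  n=None
  rng=np.random.default_rng(0);best=0
  for _ in range(800):
    a=P[rng.choice(len(P),3,False)];k=np.cross(a[1]-a[0],a[2]-a[0]);k/=np.linalg.norm(k)+1e-12
    k*=np.sign(k[2]);
    if abs(k[2]-.866)>.05: continue
    i=abs((P-a[0])@k)<.003
    if i.sum()>best: best=i.sum();I=i
  c=P[I].mean(0);k=np.linalg.svd(P[I]-c)[2][2];k*=np.sign(k[2]);print(best,len(P),c,k,"off",c@k,"yaw",np.degrees(np.arctan2(-k[1],-k[0])),"tilt",np.degrees(np.arccos(k[2])))
E
```

```text
black board 0.003959037690215769 lid 0.023768222297209447 1089 ((481.3412780761719, -345.81280517578125), (91.74209594726562, 133.7375946044922), 77.89984893798828) top 0.05539719472404424 96 ((482.8468322753906, -345.1286926269531), (56.42487335205078, 14.852846145629883), 77.76959991455078)
gold board 0.003786589223205751 lid 0.023741343227317153 1081 ((492.048583984375, -160.75448608398438), (133.29884338378906, 90.27848052978516), 9.795145034790039) top 0.05562403572856537 95 ((493.2599182128906, -160.99258422851562), (15.000347137451172, 57.349544525146484), 11.451090812683105)
black board 0.003686118881357598 lid 0.02332625189456856 1007 ((481.6988830566406, -344.89398193359375), (94.99896240234375, 133.72206115722656), 77.48133087158203) top 0.05473433540500942 89 ((479.6263122558594, -345.25341796875), (60.646236419677734, 14.960091590881348), 75.75331115722656)
gold board 0.0036162775272086107 lid 0.023493520969217876 730 ((492.3156433105469, -159.68154907226562), (135.44094848632812, 95.6235580444336), 9.469636917114258) top 0.05428395134011447 64 ((491.4818115234375, -160.26815795898438), (13.897897720336914, 60.67118453979492), 10.130555152893066)
1978 3356 [0.59424853 0.25221281 0.08973337] [-0.50002657  0.01648718  0.86585311] off -0.21528586059861482 yaw -1.8885065822276597 tilt 30.019737976779854
1070 2377 [0.58471754 0.23671714 0.08407204] [-0.4926574   0.00797233  0.87018683] off -0.21301985394433048 yaw -0.9270964167010913 tilt 29.519641857540403
```

```bash
cat >> h.py <<'E'
from scipy.spatial.transform import Rotation as Ro
def quat(M): q=Ro.from_matrix(M).as_quat(); return [q[3],q[0],q[1],q[2]]
def toolR(caseR,flip=1):
    # caseR columns x,y,z ; tool z=-case z; tool y = +-case x
    y=flip*caseR[:,0]; z=-caseR[:,2]; return np.column_stack([np.cross(y,z),y,z])
def caseR(yaw,tilt=0): # deg
    return (Ro.from_euler('z',yaw,degrees=True)*Ro.from_euler('y',-tilt,degrees=True)).as_matrix()
G=0.054
E
python3 - <<'E'
from h import *
from cell import env,kin,calibration
c=calibration("wrist");s=env.get_state()
R=cv2.Rodrigues(np.array(c["rvec"]))[0];o=s["orientation"];T=Ro.from_quat([o[1],o[2],o[3],o[0]]).as_matrix()
print("cam in tool",(T.T@(-R.T@np.array(c["tvec"]).ravel()-s["tcp_pos"])).round(4)); print((T.T@R.T).round(3))
for f in(1,-1):
  for nm,p,C in [("black",[.4815,-.3455,.048],caseR(-12.1)),("blackup",[.4815,-.3455,.2],caseR(-12.1)),("gold",[.492,-.16,.048],caseR(9.8)),
     ("rackview",[.5,.25,.3],caseR(-2)),("rackviewT",[.55,.25,.3],caseR(-2,30)),("mouthB",[.48,.2,.1],caseR(-2,30)),("homeB",[.6,.2,.16],caseR(-2,30)),("mouthG",[.48,.32,.1],caseR(-2,30)),("homeG",[.6,.32,.16],caseR(-2,30))]:
    M=toolR(C,f); q=kin.inverse_kinematics(list(np.array(p)-G*M[:,2]),quat(M)); print(f,nm,None if q is None else np.round(q,2))
E
```

```text
cam in tool [ 0.0859  0.0007 -0.07  ]
[[-0.001 -0.944 -0.329]
 [ 1.    -0.001 -0.   ]
 [ 0.    -0.329  0.944]]
1 black [ 0.06  0.7   0.62  1.93 -0.61  0.71  0.84]
1 blackup [-0.09  0.51  0.83  1.85 -0.45  0.98  0.72]
1 gold [-0.3   0.61  0.64  2.11 -0.63  0.62  0.95]
1 rackview [-0.91  0.25  0.41  1.8  -0.11  1.12 -0.5 ]
1 rackviewT [-1.01  0.12  0.34  2.03  0.5   0.65 -1.07]
1 mouthB [ 0.26  0.65 -1.19  2.31  1.58  0.94 -2.06]
1 homeB [-1.    0.4   0.54  2.13  0.34  0.23 -0.89]
1 mouthG [-1.43  0.51  0.63  2.23  0.66  0.2  -1.57]
1 homeG [-1.14  0.49  0.51  1.99  0.36  0.35 -1.08]
-1 black [-0.26  1.11  1.26  1.95 -1.22  1.14 -1.82]
-1 blackup [-0.3   0.77  1.27  1.86 -0.81  1.16 -2.09]
-1 gold [-0.64  1.03  1.26  2.13 -1.22  1.05 -1.66]
-1 rackview [-0.44  0.25 -0.16  1.77  0.04  1.13  2.49]
-1 rackviewT [-0.68  0.13 -0.03  2.01  0.58  0.68  2.  ]
-1 mouthB [-0.86  0.35  0.16  2.38  1.49  0.3   0.96]
-1 homeB [-0.59  0.36  0.03  2.11  0.88  0.36  1.76]
-1 mouthG [-0.97  0.43  0.06  2.21  1.16  0.43  1.13]
-1 homeG [-0.72  0.44 -0.03  1.96  0.86  0.5   1.65]
```

```bash
python3 - <<'E'
from h import *
from cell import env,kin,calibration,camera
M=toolR(caseR(-2),-1)
env.reach([.56,.275,.43],quat(M))
s=env.get_state();print(s["time"],s["qpos"].round(2) if hasattr(s["qpos"],"round") else s["qpos"])
c=calibration("wrist"); p,d=camera("wrist")
np.savez("rack1.npz",p=p,d=d,**c); cv2.imwrite("pics/rack1.png",np.clip(255*(p/255.)**.6,0,255).astype(np.uint8))
E
```

```text
2.3583 [-0.44  0.31 -0.16  1.51  0.05  1.32  2.51]
```

View pics/rack1.png

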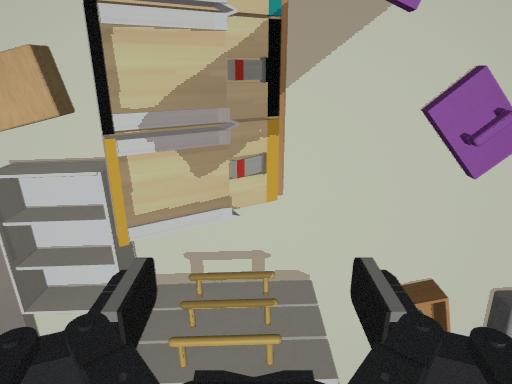

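```bash
python3 - <<'E'
from h import *
z=load("rack1.npz");w=world(z);p=z["p"]
m=(w[...,0]>.46)&(w[...,0]<.7)&(w[...,1]>.12)&(w[...,1]<.4)&(w[...,2]>.03)&(w[...,2]<.2)
P=w[m];rng=np.random.default_rng(0);best=0
for _ in range(1500):
    a=P[rng.choice(len(P),3,False)];k=np.cross(a[1]-a[0],a[2]-a[0]);k/=np.linalg.norm(k)+1e-12;k*=np.sign(k[2])
    if abs(k[2]-.866)>.04: continue
    i=abs((P-a[0])@k)<.002
    if i.sum()>best: best=i.sum();I=i
c=P[I].mean(0);k=np.linalg.svd(P[I]-c,full_matrices=False)[2][2];k*=np.sign(k[2]);off=c@k
print(best,len(P),c,k,off,"yaw",np.degrees(np.arctan2(-k[1],-k[0])),"tilt",np.degrees(np.arccos(k[2])))
yaw=np.degrees(np.arctan2(-k[1],-k[0]))
np.savez("plane.npz",k=k,off=off)
C=caseR(yaw,30)
h=w@k-off
q=w@C   # coords along slope, across, normal
hsv=cv2.cvtColor(p,cv2.COLOR_BGR2HSV)
reg=(w[...,0]>.4)&(w[...,0]<.72)&(w[...,1]>.05)&(w[...,1]<.42)
red=((hsv[...,0]<8)|(hsv[...,0]>172))&(hsv[...,1]>150)&reg&(abs(h)<.02)
n,l,st,ce=cv2.connectedComponentsWithStats(red.astype(np.uint8))
for i in range(1,n):
    if st[i,4]>20:
        a=q[l==i]; print("red",st[i],ce[i],"slope/across min max",a.min(0).round(4),a.max(0).round(4),"h",h[l==i].max(),h[l==i].min())
# walls/height profile across at several slope stations
bed=reg&(abs(h)<.0025)
for s0 in np.arange(.46,.74,.02):
    mm=bed&(abs(q[...,0]-s0)<.003); a=np.sort(q[...,1][mm]); 
    if len(a)<5: continue
    g=np.where(np.diff(a)>.004)[0]; print(round(s0,2),[(round(x[0],4),round(x[-1],4)) for x in np.split(a,g+1) if len(x)>5])
# flange tops
fl=reg&(h>.02)&(h<.045); print("flange h hist",np.histogram(h[fl],bins=np.arange(.02,.046,.002)))
for y0 in np.arange(.14,.40,.01):
    mm=bed&(abs(q[...,1]-y0)<.003); a=q[...,0][mm]
    if len(a)>5: print("y",round(y0,3),a.min().round(4),a.max().round(4))
E
```

```text
26233 39671 [0.61711172 0.23608061 0.10333035] [-0.49998024  0.01682384  0.86587338] -0.21510088763160667 yaw -1.927219100499189 tilt 30.01741556039882
red [235  60   9  20 178] [238.97752809  69.53370787] slope/across min max [ 0.5271  0.2012 -0.2093] [ 0.5402  0.2217 -0.2037] h 0.011197548766188559 0.005652594879510503
red [237 160   8  18 135] [240.40740741 168.41481481] slope/across min max [ 0.5274  0.3164 -0.209 ] [ 0.5396  0.3383 -0.2041] h 0.010849064410775572 0.0059494597923243075
0.48 [(np.float64(0.1355), np.float64(0.1516)), (np.float64(0.1556), np.float64(0.2666)), (np.float64(0.2713), np.float64(0.3823))]
0.5 [(np.float64(0.1372), np.float64(0.1516)), (np.float64(0.1557), np.float64(0.3838))]
0.52 [(np.float64(0.139), np.float64(0.1513)), (np.float64(0.1559), np.float64(0.1967)), (np.float64(0.2254), np.float64(0.3137)), (np.float64(0.3412), np.float64(0.3836))]
0.54 [(np.float64(0.1407), np.float64(0.1455)), (np.float64(0.1561), np.float64(0.197)), (np.float64(0.226), np.float64(0.2674)), (np.float64(0.2782), np.float64(0.3128)), (np.float64(0.341), np.float64(0.3835))
[... 1092 characters left out ...]
, 2341,   72,    2,    0,    0,    0,
          0]), array([0.02 , 0.022, 0.024, 0.026, 0.028, 0.03 , 0.032, 0.034, 0.036,
       0.038, 0.04 , 0.042, 0.044]))
y 0.14 0.3657 0.5427
y 0.15 0.368 0.6719
y 0.16 0.3653 0.6859
y 0.17 0.3663 0.6858
y 0.18 0.366 0.6858
y 0.19 0.3663 0.6858
y 0.2 0.3674 0.6858
y 0.21 0.3662 0.6858
y 0.22 0.3663 0.6858
y 0.23 0.3674 0.6859
y 0.24 0.3647 0.6858
y 0.25 0.3657 0.6858
y 0.26 0.3657 0.6859
y 0.27 0.3666 0.6787
y 0.28 0.3677 0.6858
y 0.29 0.3664 0.6858
y 0.3 0.3677 0.6857
y 0.31 0.3663 0.6859
y 0.32 0.3673 0.6857
y 0.33 0.3645 0.6733
y 0.34 0.367 0.6857
y 0.35 0.3655 0.6857
y 0.36 0.3668 0.6858
y 0.37 0.3658 0.6858
y 0.38 0.3672 0.6857
y 0.39 0.3645 0.3784
```

```bash
python3 - <<'E'
from h import *
z=load("rack1.npz");w=world(z);pl=np.load("plane.npz");k=pl["k"];off=pl["off"]
yaw=np.degrees(np.arctan2(-k[1],-k[0]));C=caseR(yaw,30);q=w@C;h=w@k-off
for y in(.2113,.3273):
  f=(h>.026)&(h<.033)&(abs(q[...,1]-y)<.058)&(q[...,0]>.57)&(q[...,0]<.67)
  a=q[...,1][f]-y; print("flange in edges",np.percentile(a[a<0],[1,98]),np.percentile(a[a>0],[2,99]))
  g=(h>.02)&(h<.033)&(abs(q[...,1]-y)<.075)&(abs(q[...,1]-y)>.035)&(q[...,0]>.5)
  print("guide start",np.sort(q[...,0][g])[[0,5,10,20]], np.sort(q[...,0][g&(h>.026)])[[0,5,10,20]])
  l=(abs(q[...,1]-y)<.009)&(h>.004)&(h<.013)&(q[...,0]>.48)&(q[...,0]<.58); print("latch",q[...,0][l].min(),np.sort(q[...,0][l])[-5:],h[l].max())
e=(abs(h)<.003)&(q[...,1]>.16)&(q[...,1]<.38)&(q[...,0]>.44)&(q[...,0]<.5); print("foot low",np.percentile(q[...,0][e],[0,1,2,5]))
st=(h>.01)&(q[...,1]>.17)&(q[...,1]<.37)&(q[...,0]>.67)&(q[...,0]<.72);print("stop",np.percentile(q[...,0][st],[0,1,5,20,50,95]),h[st].max())
print("home pos", [ (C@np.array([.6178,y,0]) + k*(off+.026 - (C@np.array([.6178,y,0]))@k)).round(4) for y in(.2113,.3273)])
E
```

```text
flange in edges [-0.05327067 -0.0379956 ] [0.03826002 0.05353149]
guide start [0.54147721 0.54326052 0.54371225 0.54506763] [0.55801048 0.55858825 0.55888384 0.55917634]
latch 0.5158604564658881 [0.54368538 0.54372521 0.54409906 0.54422952 0.54448977] 0.011197548766188559
flange in edges [-0.05350812 -0.03826177] [0.03790023 0.05362614]
guide start [0.54181276 0.54322192 0.54434586 0.54570265] [0.55801048 0.55884647 0.55912704 0.55936584]
latch 0.5147779893385517 [0.54354158 0.54358387 0.54371614 0.5437351  0.54374781] 0.010849064410775572
foot low [0.47090359 0.47240565 0.47275034 0.47375739]
stop [0.67000033 0.67059542 0.67334364 0.68107875 0.69878721 0.71880493] 0.33688123677226506
home pos [array([0.6363, 0.19  , 0.1453]), array([0.6402, 0.3059, 0.1453])]
```

```bash
python3 - <<'E'
from h import *
z=load("rack1.npz");w=world(z);pl=np.load("plane.npz");k=pl["k"];off=pl["off"]
yaw=np.degrees(np.arctan2(-k[1],-k[0]));C=caseR(yaw,30);q=w@C;h=w@k-off
for y in(.2113,.3273):
  m=(abs(q[...,1]-y)<.0012)&(q[...,0]>.665)&(q[...,0]<.71)
  a=np.column_stack([q[...,0][m],h[m]]);a=a[a[:,0].argsort()];print(np.unique(a.round(4),axis=0)[:60].tolist())
from cell import kin
def pos(s,y,hh): 
    v=C@np.array([s,y,0]); return v+k*(off+hh-v@k)
M=toolR(C,-1)
for y in(.2113,.3273):
  for s in (.615,.612,.55,.5,.481,.47):
    for hh in(.044,.064,.104):
      for f in(1,-1):
        M=toolR(C,f);qq=kin.inverse_kinematics(list(pos(s,y,hh)-G*M[:,2]),quat(M)); print(y,s,hh,f,None if qq is None else np.round(qq,2))
E
```

```text
[[0.6653, -0.0002], [0.6653, 0.0006], [0.6658, -0.001], [0.666, -0.0013], [0.666, -0.0002], [0.6669, -0.001], [0.6669, 0.0003], [0.667, 0.0002], [0.6678, 0.0002], [0.6679, -0.0002], [0.668, -0.0002], [0.6683, -0.1719], [0.6685, -0.0016], [0.6687, -0.1703], [0.6687, -0.0005], [0.6688, -0.0009], [0.6695, -0.1728], [0.6696, 0.0], [0.6699, -0.1704], [0.6699, 0.0003], [0.6699, 0.001], [0.6706, 0.0001], [0.6706, 0.0007], [0.6707, -0.1736], [0.671, 0.0016], [0.6711, -0.1714], [0.6715, -0.0005], [0.6716, 0.0012], [0.6719, 0.0018], [0.672, -0.1722], [0.6722, -0.1725], [0.6723, 0.0002], [0.6725, -0.0004], [0.6725, 0.0007], [0.6731, -0.1738], [0.6732, -0.0001], [0.6733, -0.1742], [0.6734, -0.0006], [0.6735, 0.0014], [0.6743, -0.1752], [0.6745, -0.1745], [0.6754, -0.1767], [0.6757, -0.1749], [0.6769, -0.1738], [0.677, -0.175], [0.6778, -0.1773], [0.678, -0.1778], [0.6782, 0.0293], [0.6785, 0.0299], [0.6785, 0.0312], [0.679, -0.1777], [0.679, 0.0298], [0.6792, 0.0298], [0.6793, -0.1767], [0.6794, 0.0304], [0.6798, 0.0291], [0.6799, 0.0293], [0.6801, 0.0301], [0.6802, -0.1786], [0.6805, -0.1773]]

[... 5075 characters left out ...]
.044 -1 [-1.06  0.48  0.26  2.18  1.09  0.32  1.24]
0.3273 0.481 0.064 1 [-1.74  0.9   1.25  2.22 -1.36  0.45  0.38]
0.3273 0.481 0.064 -1 [-1.    0.43  0.16  2.19  1.07  0.39  1.27]
0.3273 0.481 0.104 1 [-1.43  0.4   0.64  2.22  0.6   0.3  -1.45]
0.3273 0.481 0.104 -1 [-0.89  0.34 -0.01  2.19  1.01  0.5   1.33]
0.3273 0.47 0.044 1 [-1.63  0.77  1.03  2.23 -1.24  0.24  0.28]
0.3273 0.47 0.044 -1 [-1.1   0.48  0.28  2.2   1.12  0.31  1.19]
0.3273 0.47 0.064 1 [-1.66  0.71  1.04  2.24 -1.02  0.23  0.08]
0.3273 0.47 0.064 -1 [-1.03  0.43  0.17  2.2   1.1   0.38  1.22]
0.3273 0.47 0.104 1 [-1.45  0.41  0.65  2.24  0.61  0.29 -1.48]
0.3273 0.47 0.104 -1 [-0.91  0.34 -0.01  2.21  1.04  0.5   1.28]
```

```bash
cat >> h.py <<'E'
def tcp(p,M,g=.056): return [float(v) for v in np.array(p)-g*M[:,2]]
def snap(n):
    from cell import calibration,camera
    c=calibration("wrist"); p,d=camera("wrist"); np.savez(n+".npz",p=p,d=d,**c)
    cv2.imwrite("pics/%s.png"%n,np.clip(255*(p/255.)**.6,0,255).astype(np.uint8)); return load(n+".npz")
E
python3 - <<'E'
from h import *
from cell import env,kin
M=toolR(caseR(-12.2),1)
env.grip(.05)
env.reach(tcp([.4813,-.3453,.23],M),quat(M))
w=world(snap("blk1")); cases(w,{"black":(.39,.59,-.43,-.26)})
s=env.get_state();print(s["time"],np.round(s["qpos"],2),s["opening"],s["tcp_pos"])
E
```

```text
black board 0.004017879153268088 lid 0.023991203320739608 10706 ((481.81597900390625, -343.02099609375), (90.8021240234375, 130.24688720703125), 77.67402648925781) top 0.05565012793690465 985 ((481.77294921875, -342.09600830078125), (57.96070861816406, 13.991215705871582), 78.15213012695312)
5.1917 [-0.31  0.71  1.28  1.83 -0.74  1.19  0.99] 0.05011587769815849 [ 0.48200164 -0.34461183  0.28576252]
```

View pics/blk1.png

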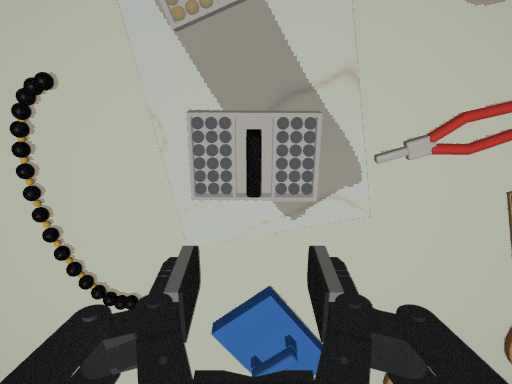

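```bash
python3 - <<'E'
from h import *
pl=np.load("plane.npz");k=pl["k"]
yaw=-1.93;C=caseR(yaw,30)
for n in("scene0","side0","rack1"):
  z=load(n+".npz");w=world(z);q=w@C;hsv=cv2.cvtColor(z["p"],cv2.COLOR_BGR2HSV)
  red=((hsv[...,0]<9)|(hsv[...,0]>171))&(hsv[...,1]>110)&(q[...,0]>.5)&(q[...,0]<.57)&(q[...,1]>.15)&(q[...,1]<.4)
  nn,l,st,ce=cv2.connectedComponentsWithStats(red.astype(np.uint8))
  for i in range(1,nn):
    if st[i,4]>3: a=q[l==i]; print(n,st[i,4],a.mean(0).round(4),a.min(0).round(4),a.max(0).round(4))
  b=(abs(q[...,2]+.2145)<.003)&(q[...,1]>.1)&(q[...,1]<.4)
  for s0 in(.58,.6,.62,.64):
    a=np.sort(q[...,1][b&(abs(q[...,0]-s0)<.004)]);g=np.where(np.diff(a)>.006)[0];print(n,s0,[(x[0].round(4),x[-1].round(4),len(x)) for x in np.split(a,g+1) if len(x)>4])
  f=(abs(q[...,2]+.2145-.0295)<.003)&(q[...,0]>.57)&(q[...,0]<.67)&(q[...,1]>.13)&(q[...,1]<.42)
  print("flange y hist",[(round(e,3),c) for c,e in zip(*np.histogram(q[...,1][f],bins=np.arange(.14,.40,.004)))if c>0])
E
```

```text
scene0 16 [ 0.5359  0.3236 -0.206 ] [ 0.5293  0.3133 -0.2078] [ 0.5407  0.3334 -0.2044]
scene0 18 [ 0.5363  0.2077 -0.2058] [ 0.5262  0.1982 -0.2104] [ 0.5455  0.2172 -0.2025]
scene0 0.58 [(np.float64(0.1881), np.float64(0.2593), 52), (np.float64(0.3093), np.float64(0.3742), 47)]
scene0 0.6 [(np.float64(0.1885), np.float64(0.2595), 51), (np.float64(0.3094), np.float64(0.3748), 45)]
scene0 0.62 [(np.float64(0.1878), np.float64(0.2572), 53), (np.float64(0.3113), np.float64(0.3749), 48)]
scene0 0.64 []
flange y hist [(np.float64(0.14), np.int64(37)), (np.float64(0.144), np.int64(21)), (np.float64(0.152), np.int64(11)), (np.float64(0.156), np.int64(35)), (np.float64(0.16), np.int64(38)), (np.float64(0.164), np.int64(36)), (np.float64(0.168), np.int64(27)), (np.float64(0.244), np.int64(22)), (np.float64(0.248), np.int64(37)), (np.float64(0.252), np.int64(30)), (np.float64(0.256), np.int64(41)), (np.float64(0.26), np.int64(23)), (np.float64(0.268), np.int64(17)), (np.float64(0.272), np.int64(37)), (np.float64(0.276), np.int64(32)), (np.float64(0.28), np.int64(35)), (np.float64(0.284), np.i
[... 2846 characters left out ...]
.156), np.int64(270)), (np.float64(0.16), np.int64(530)), (np.float64(0.164), np.int64(514)), (np.float64(0.168), np.int64(506)), (np.float64(0.172), np.int64(210)), (np.float64(0.248), np.int64(272)), (np.float64(0.252), np.int64(395)), (np.float64(0.256), np.int64(389)), (np.float64(0.26), np.int64(391)), (np.float64(0.264), np.int64(99)), (np.float64(0.272), np.int64(226)), (np.float64(0.276), np.int64(370)), (np.float64(0.28), np.int64(364)), (np.float64(0.284), np.int64(366)), (np.float64(0.288), np.int64(125)), (np.float64(0.364), np.int64(253)), (np.float64(0.368), np.int64(277)), (np.float64(0.372), np.int64(292)), (np.float64(0.376), np.int64(290)), (np.float64(0.38), np.int64(68))]
```

```bash
python3 - <<'E'
from h import *
from cell import env,kin
M=toolR(caseR(-12.1),1)
p=np.array([.4816,-.3427,.0480])
env.movel(tcp(p+[0,0,.03],M),velocity=.2,rot=quat(M))
env.movel(tcp(p,M),velocity=.08)
print(env.get_state()["tcp_pos"]-tcp(p,M))
env.grip(0.0,f_grip=70)
s=env.get_state();print(s["time"],s["opening"],s["force"])
env.movel(tcp(p+[0,0,.2],M),velocity=.2)
s=env.get_state();print(s["time"],s["opening"],s["force"],s["torque"],s["qpos"])
snap("blk2")
E
```

```text
[-2.47844353e-04 -6.10611982e-06 -3.72030967e-04]
7.0417 0.013043682602630988 [-1.00333721  0.7243121   4.02078686]
8.1917 0.012568192114294639 [-0.2043626   0.49650399 -2.28474551] [ 0.01548166 -0.04313551  0.01100693] [-0.33152336  0.69095363  1.29793615  1.81492515 -0.71429423  1.21197577
  0.97709014]
```

View pics/blk2.png

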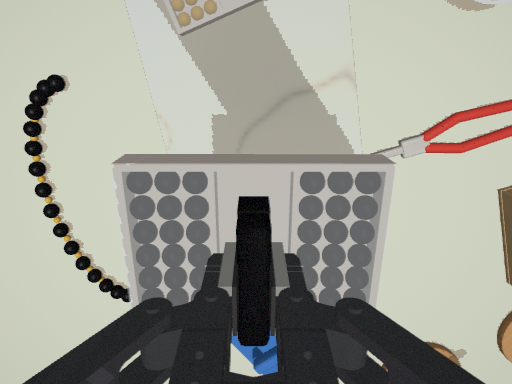

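```bash
cat >> h.py <<'E'
def held(z,tp,o):
    T=Ro.from_quat([o[1],o[2],o[3],o[0]]).as_matrix(); t=(world(z)-np.array(tp))@T
    m=(t[...,2]>.065)&(t[...,2]<.09)&(abs(t[...,1])<.072)&(t[...,0]>.02)&(t[...,0]<.07)
    P=t[m];c=np.median(P,0);P=P[abs(P[:,2]-c[2])<.004];A=np.column_stack([P[:,:2],np.ones(len(P))]);f=np.linalg.lstsq(A,P[:,2],rcond=None)[0]
    print("lid tool z=%.4f*x+%.4f*y+%.4f"%tuple(f),len(P)); P=t[m]; P=P[abs(A.shape[0] and P[:,2]-(P[:,:2]@f[:2]+f[2]))<.003]
    print("y ext",np.percentile(P[:,1],[.2,99.8]),"x max",np.percentile(P[:,0],99.8))
    for sy in(-.055,-.03,0,.03,.055):
        a=P[abs(P[:,1]-sy)<.004]; print(sy,a[:,0].max().round(4),end=' ')
    for sx in(.025,.035,.042):
        a=P[abs(P[:,0]-sx)<.002]; print("|",sx,a[:,1].min().round(4),a[:,1].max().round(4),end=' ')
    print()
E
python3 - <<'E'
from h import *
from cell import env
s=env.get_state(); held(load("blk2.npz"),s["tcp_pos"],s["orientation"])
E
```

```text
lid tool z=0.0186*x+0.0003*y+0.0800 14450
y ext [-0.06548449  0.06405244] x max 0.04544205766206349
-0.055 0.0455 -0.03 0.0455 0 0.0454 0.03 0.0454 0.055 0.0455 | 0.025 -0.0661 0.0645 | 0.035 -0.0658 0.0646 | 0.042 -0.0663 0.0643
```

```bash
cat >> h.py <<'E'
YB,YG,SH=.2112,.3272,.612
pl=np.load("plane.npz");K=pl["k"];OFF=float(pl["off"]);RC=caseR(-1.93,30)
def bay(s,y,hh): 
    v=RC@np.array([s,y,0]); return v+K*(OFF+hh-v@K)
E
python3 - <<'E'
from h import *
from cell import env,kin
M=toolR(RC,-1)
for hh in(.15,.12,.1): 
    for s in(.44,.46,.482): 
        q=kin.inverse_kinematics(tcp(bay(s,YB,hh),M),quat(M)); print(hh,s,q if q is None else np.round(q,2),bay(s,YB,hh).round(3))
env.reach(tcp(bay(.482,YB,.15),M),quat(M))
s=env.get_state();print(s["time"],np.round(s["qpos"],2),s["force"],s["opening"])
z=snap("blk3");held(z,s["tcp_pos"],s["orientation"])
E
```

```text
0.15 0.44 [-0.86  0.12  0.02  2.43  1.06  0.45  1.33] [0.42  0.197 0.164]
0.15 0.46 [-1.4   0.12  0.65  2.43  0.91  0.37  1.53] [0.438 0.197 0.174]
0.15 0.482 [-1.58  0.15  0.91  2.4   0.73  0.33  1.75] [0.457 0.196 0.185]
0.12 0.44 [-0.82  0.2   0.02  2.43  1.22  0.4   1.18] [0.435 0.197 0.138]
0.12 0.46 [-1.37  0.23  0.68  2.43  0.97  0.25  1.47] [0.453 0.196 0.148]
0.12 0.482 [-1.75  0.53  1.31  2.4  -1.03  0.25 -2.81] [0.472 0.195 0.159]
0.1 0.44 [-0.99  0.26  0.23  2.44  1.33  0.32  1.08] [0.445 0.196 0.12 ]
0.1 0.46 [-1.35  0.31  0.7   2.42  1.05  0.17  1.39] [0.463 0.196 0.13 ]
0.1 0.482 [-1.64  0.52  1.18  2.39 -1.1   0.19 -2.74] [0.482 0.195 0.141]
10.2 [-1.58  0.15  0.92  2.4   0.73  0.33  1.75] [-0.36423449  0.48682656 -3.29290542] 0.012933268361861941
lid tool z=0.0208*x+-0.0006*y+0.0796 13628
y ext [-0.06410218  0.0654455 ] x max 0.04361109197556577
-0.055 0.0437 -0.03 0.0438 0 0.0437 0.03 0.0436 0.055 0.0436 | 0.025 -0.0646 0.0657 | 0.035 -0.0644 0.0661 | 0.042 -0.0645 0.0657
```

View pics/blk3.png

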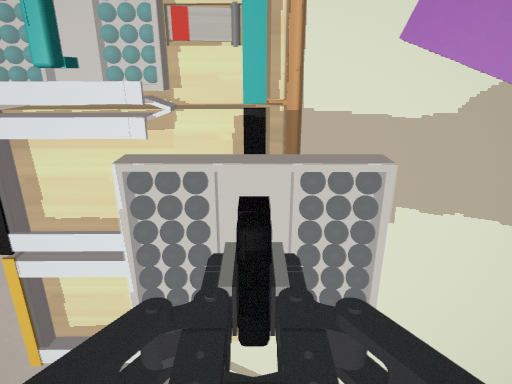

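```bash
python3 - <<'E'
from h import *
from cell import env,kin
M=toolR(RC,-1)
env.goto_joints([-.44,.31,-.16,1.51,.05,1.32,2.51])
for hh in(.15,.12,.1,.08,.05): 
        q=kin.inverse_kinematics(tcp(bay(.482,YB,hh),M),quat(M)); print(hh,q if q is None else np.round(q,2))
s=env.get_state();print(s["time"],np.round(s["qpos"],2),s["force"],s["opening"])
E
```

```text
0.15 [-0.56  0.13 -0.21  2.34  0.97  0.48  1.5 ]
0.12 [-0.66  0.2  -0.07  2.35  1.09  0.42  1.4 ]
0.1 [-0.77  0.24  0.07  2.35  1.17  0.36  1.32]
0.08 [-0.92  0.3   0.26  2.36  1.24  0.27  1.25]
0.05 [-0.34  0.39 -0.38  2.3   1.49  0.47  1.06]
11.5917 [-0.44  0.31 -0.16  1.51  0.05  1.32  2.51] [ 0.4301727  -0.48084349 -4.28405113] 0.012474660697347088
```

```bash
python3 - <<'E'
from h import *
from cell import env,kin
M=toolR(RC,-1)
env.reach(tcp(bay(.482,YB,.15),M),quat(M))
def st(t):
    s=env.get_state();print(t,round(s["time"],2),np.round(s["qpos"],2),np.round(s["force"],1),round(s["opening"],4)); return s
st("hover")
for hh in(.10,.07):
    try: env.movel(tcp(bay(.482,YB,hh),M),velocity=.12,rot=quat(M))
    except env.PlanningError as e: print("plan",hh,e);break
    s=st(hh)
print(s["tcp_pos"]-tcp(bay(.482,YB,.07),M))
z=snap("blk4");held(z,s["tcp_pos"],s["orientation"])
E
```

```text
hover 12.54 [-0.56  0.13 -0.21  2.34  0.97  0.48  1.5 ] [ 0.1 -0.4 -2.2] 0.0128
0.1 13.11 [-0.57  0.25 -0.16  2.34  1.21  0.42  1.29] [-0.7 -0.3 -2.4] 0.0126
0.07 13.51 [-0.58  0.32 -0.13  2.33  1.37  0.38  1.15] [-0.5  0.1 -3.3] 0.0124
[7.33202330e-05 2.79533524e-04 5.78645980e-04]
lid tool z=0.0205*x+-0.0005*y+0.0796 13604
y ext [-0.06404322  0.06542947] x max 0.04358438509246233
-0.055 0.0438 -0.03 0.0436 0 0.0435 0.03 0.0436 0.055 0.0436 | 0.025 -0.0644 0.0657 | 0.035 -0.0645 0.0663 | 0.042 -0.0645 0.0657
```

View pics/blk4.png

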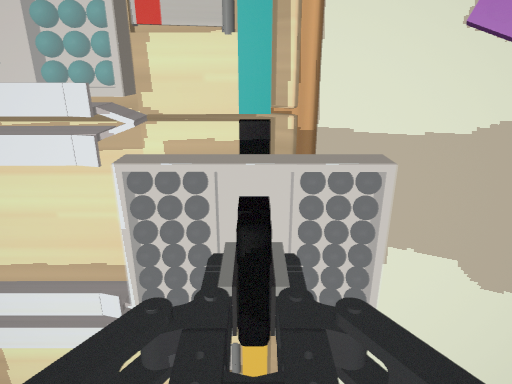

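```bash
python3 - <<'E'
from h import *
w=world(load("blk4.npz"));q=w@RC;h=w@K-OFF
f=(h>.0265)&(h<.033)&(q[...,0]>.56)&(q[...,0]<.6)
for lo,hi in((.15,.19),(.23,.27),(.27,.3)):
    a=q[...,1][f&(q[...,1]>lo)&(q[...,1]<hi)]; print(len(a),np.percentile(a,[1,99]) if len(a) else 0)
l=(q[...,0]>.42)&(q[...,0]<.55)&(h>.04)&(h<.052); print("case", np.percentile(q[...,1][l],[.2,1]),np.percentile(q[...,0][l],[.2,99.8]),np.median(h[l]))
f=(h>.0265)&(h<.033)&(q[...,1]>.12)&(q[...,1]<.27)&(q[...,0]<.6);print("flange start",np.sort(q[...,0][f])[[0,10,50]])
E
```

```text
2484 [0.15785309 0.17337999]
1617 [0.24893793 0.26476709]
740 [0.27318615 0.28875076]
case [0.16794179 0.16811651] [0.42018206 0.54656351] 0.04624978862494872
flange start [0.32707135 0.41766261 0.42411815]
```

```bash
python3 - <<'E'
from h import *
from cell import env,kin
M=toolR(RC,-1); Y=YB-.0016
def st(t):
    s=env.get_state();print(t,round(s["time"],2),np.round(s["qpos"],2),"F slope",np.round(RC.T@np.array(s["force"]),1),round(s["opening"],4),"grasp s,y,h",np.round(RC.T@(np.array(s["tcp_pos"])+.056*M[:,2]),4), round(float((np.array(s["tcp_pos"])+.056*M[:,2])@K-OFF),4)); return s
st("a")
env.movel(tcp(bay(.482,Y,.056),M),velocity=.1,rot=quat(M)); st("b")
r=env.movel(tcp(bay(.482,Y,.041),M),velocity=.03,stop_force=9); print(r); st("c")
s=env.get_state(); z=snap("blk5"); held(z,s["tcp_pos"],s["orientation"])
E
```

```text
a 13.56 [-0.58  0.32 -0.13  2.33  1.37  0.38  1.15] F slope [-1.4  0.4 -2.5] 0.013 grasp s,y,h [ 0.4825  0.2116 -0.1442] 0.0707
b 13.85 [-0.57  0.35 -0.11  2.33  1.45  0.37  1.08] F slope [-1.5  0.  -2.6] 0.0125 grasp s,y,h [ 0.4821  0.2096 -0.1585] 0.0564
True
c 14.29 [-0.57  0.38 -0.11  2.32  1.52  0.37  1.01] F slope [ 0.6 -0.8  6. ] 0.0127 grasp s,y,h [ 0.4833  0.21   -0.1707] 0.0442
lid tool z=0.0069*x+0.0084*y+0.0800 14209
y ext [-0.0713435   0.06527731] x max 0.06284783508540352
-0.055 0.0586 -0.03 0.0435 0 0.0437 0.03 0.0437 0.055 0.0436 | 0.025 -0.0645 0.066 | 0.035 -0.0647 0.0659 | 0.042 -0.0644 0.0661
```

View pics/blk5.png

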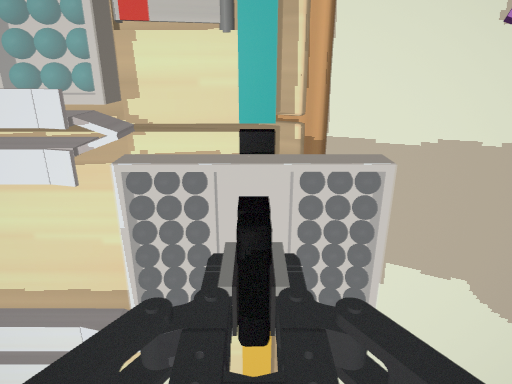

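```bash
cat >> h.py <<'E'
def st(t,M):
    from cell import env
    s=env.get_state();g=np.array(s["tcp_pos"])+.056*M[:,2];print(t,round(s["time"],2),np.round(s["qpos"],2),"F slope",np.round(RC.T@np.array(s["force"]),1),round(s["opening"],4),"s,y",np.round((RC.T@g)[:2],4),"h", round(float(g@K-OFF),4)); return s
E
python3 - <<'E'
from h import *
from cell import env
M=toolR(RC,-1); Y=YB-.0014
r=env.movel(tcp(bay(.52,Y,.0443),M),velocity=.06,rot=quat(M),stop_force=20); print(r); st("a",M)
if not r:
  r=env.movel(tcp(bay(.602,Y,.0443),M),velocity=.08,rot=quat(M),stop_force=20); print(r); st("b",M)
if not r:
  r=env.movel(tcp(bay(.622,Y,.0443),M),velocity=.03,rot=quat(M),stop_force=18); print(r); s=st("c",M)
z=snap("blk6")
E
```

```text
False
a 15.12 [-0.54  0.37 -0.09  2.25  1.33  0.35  1.25] F slope [-0.4 -0.2  1.1] 0.0124 s,y [0.5201 0.21  ] h 0.0444
False
b 16.3 [-0.39  0.38 -0.16  2.08  1.    0.4   1.7 ] F slope [-4.6 -0.5  7.8] 0.0125 s,y [0.6007 0.2098] h 0.0444
True
c 16.93 [-0.36  0.39 -0.19  2.05  0.94  0.42  1.78] F slope [-0.1 -0.1  4.8] 0.0127 s,y [0.6158 0.2099] h 0.0441
```

View pics/blk6.png

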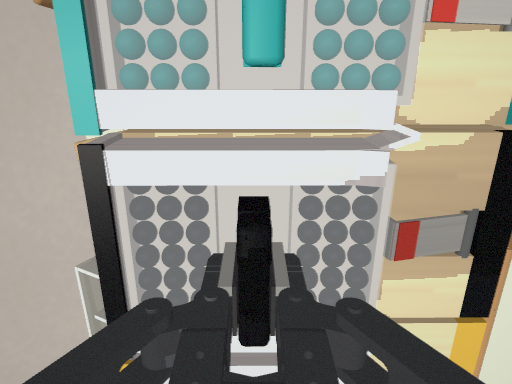

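```bash
python3 - <<'E'
from h import *
from cell import env
M=toolR(RC,-1); Y=YB-.0014
env.grip(.04); st("rel",M)
env.movel(tcp(bay(.6155,Y,.10),M),velocity=.12,rot=quat(M)); 
env.reach(tcp(bay(.58,Y+.05,.22),M),quat(M)); st("up",M)
w=world(snap("blk7"));q=w@RC;h=w@K-OFF
l=(abs(q[...,1]-YB)<.035)&(h>.017)&(h<.023)&(q[...,0]>.5)&(q[...,0]<.7); print("lid s",np.percentile(q[...,0][l],[.3,99.7]),np.median(h[l]))
t=(abs(q[...,1]-YB)<.009)&(q[...,0]>.49)&(q[...,0]<.552)
for a in np.arange(.49,.552,.004):
    m=t&(abs(q[...,0]-a)<.002); print(round(a,3),np.round(np.median(h[m]),4) if m.any() else None,end=' ')
E
```

```text
rel 17.35 [-0.36  0.39 -0.19  2.05  0.94  0.42  1.78] F slope [-0.6  0.2  0.3] 0.0401 s,y [0.6145 0.2099] h 0.0436
up 18.57 [-0.4   0.09 -0.38  2.08  0.65  0.7   1.9 ] F slope [ 0.6 -0.5 -0.8] 0.0397 s,y [0.5799 0.2596] h 0.2197
lid s [0.54965652 0.67978226] 0.01995565145230463
0.49 -0.004 0.494 -0.0001 0.498 -0.0004 0.502 -0.0 0.506 0.0008 0.51 0.0018 0.514 0.0027 0.518 0.0036 0.522 0.0046 0.526 0.0056 0.53 0.0076 0.534 0.0086 0.538 0.0094 0.542 0.008 0.546 0.0001 0.55 0.0202
```

View pics/blk7.png

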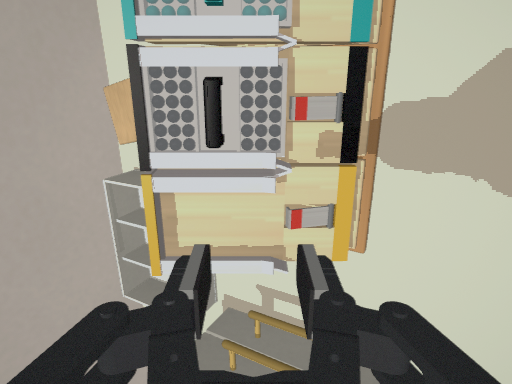

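```bash
python3 - <<'E'
from h import *
from cell import env,kin
env.goto_joints([-.44,.31,-.16,1.51,.05,1.32,2.51])
for f in(1,-1):
    M=toolR(caseR(9.8),f); 
    for z in(.25,.05): q=kin.inverse_kinematics(tcp([.4925,-.158,z],M),quat(M)); print(f,z,q if q is None else np.round(q,2))
s=env.get_state();print(s["time"])
E
```

```text
1 0.25 [-0.16  0.22  0.41  1.95 -0.1   0.99  0.47]
1 0.05 [-0.09  0.53  0.36  2.09 -0.34  0.57  0.68]
-1 0.25 [-0.77  0.49  1.3   1.98 -0.53  1.09 -2.21]
-1 0.05 [ 0.78  0.62 -0.74  2.04  0.64  0.72  2.94]
19.2583
```

```bash
python3 - <<'E'
from h import *
from cell import env,kin
env.grip(.05)
M=toolR(caseR(9.8),1)
env.reach(tcp([.4925,-.158,.23],M),quat(M))
w=world(snap("gld1")); cases(w,{"gold":(.39,.59,-.24,-.08)})
s=env.get_state();print(s["time"],np.round(s["qpos"],2),s["tcp_pos"])
E
```

```text
gold board 0.0040141627659072456 lid 0.02402073498666205 10585 ((492.5504455566406, -158.18508911132812), (130.23536682128906, 90.81576538085938), 9.708351135253906) top 0.055708133062532396 927 ((492.3846740722656, -158.01309204101562), (13.326854705810547, 59.10252380371094), 10.266193389892578)
21.3333 [-0.16  0.24  0.41  1.97 -0.12  0.95  0.48] [ 0.49311446 -0.15718129  0.28624534]
```

View pics/gld1.png

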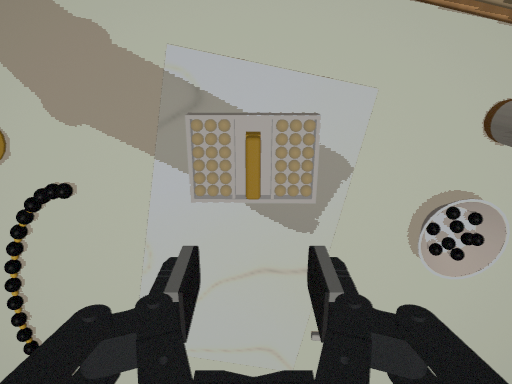

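```bash
python3 - <<'E'
from h import *
from cell import env,kin
M=toolR(caseR(9.75),1)
p=np.array([.4924,-.1581,.0480])
env.movel(tcp(p+[0,0,.03],M),velocity=.2,rot=quat(M))
env.movel(tcp(p,M),velocity=.08)
print(env.get_state()["tcp_pos"]-tcp(p,M))
env.grip(0.0,f_grip=70)
s=env.get_state();print(s["time"],s["opening"],s["force"])
env.movel(tcp(p+[0,0,.2],M),velocity=.2)
s=env.get_state();print(s["time"],s["opening"],s["force"],np.round(s["qpos"],2))
z=snap("gld2");held(z,s["tcp_pos"],s["orientation"])
E
```

```text
[-1.22738159e-04 -7.10853112e-05 -1.41203093e-04]
23.1833 0.012380356323525243 [-0.64127024 -0.15792997  6.14891164]
24.3333 0.013228976658074234 [-0.05403282 -0.1658128  -3.23947063] [-0.17  0.22  0.42  1.95 -0.11  0.99  0.47]
lid tool z=0.0180*x+0.0006*y+0.0800 14491
y ext [-0.06515848  0.06439067] x max 0.04555361441388852
-0.055 0.0456 -0.03 0.0456 0 0.0457 0.03 0.0455 0.055 0.0456 | 0.025 -0.0655 0.0646 | 0.035 -0.0657 0.0648 | 0.042 -0.0657 0.0647
```

View pics/gld2.png

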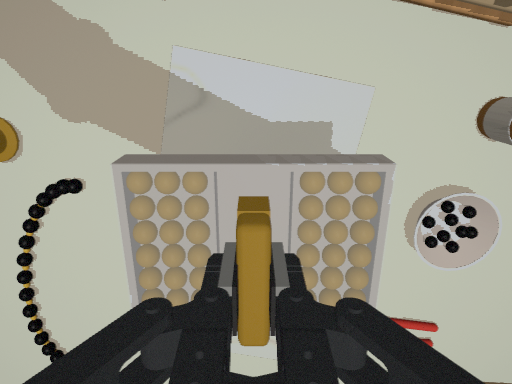

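```bash
python3 - <<'E'
from h import *
from cell import env,kin
M=toolR(RC,-1); Y=YG-.0016
env.goto_joints([-.44,.31,-.16,1.51,.05,1.32,2.51])
env.reach(tcp(bay(.482,Y,.15),M),quat(M)); st("hover",M)
env.movel(tcp(bay(.482,Y,.07),M),velocity=.14,rot=quat(M)); s=st("low",M)
w=world(snap("gld3"));q=w@RC;h=w@K-OFF
f=(h>.0265)&(h<.033)&(q[...,0]>.56)&(q[...,0]<.6)
for lo,hi in((.27,.3),(.35,.39)):
    a=q[...,1][f&(q[...,1]>lo)&(q[...,1]<hi)]; print(len(a),np.percentile(a,[1,99]) if len(a) else 0)
l=(q[...,0]>.42)&(q[...,0]<.55)&(h>.04)&(h<.052)&(q[...,1]>.25)&(q[...,1]<.4); print("case", np.percentile(q[...,1][l],[.2,1]),np.percentile(q[...,0][l],[.2,99.8]),np.median(h[l]))
E
```

```text
hover 27.18 [-0.79  0.25 -0.17  2.19  0.92  0.61  1.41] F slope [-1.1  0.2 -2.2] 0.0125 s,y [0.4837 0.3257] h 0.1502
low 27.91 [-0.8   0.41 -0.09  2.17  1.14  0.49  1.22] F slope [-1.8 -0.1 -2.3] 0.0131 s,y [0.4828 0.3259] h 0.0702
2448 [0.27379505 0.28923231]
1613 [0.3649194 0.3809133]
case [0.28235574 0.2825242 ] [0.42019987 0.54690406] 0.045900169067381646
```

View pics/gld3.png

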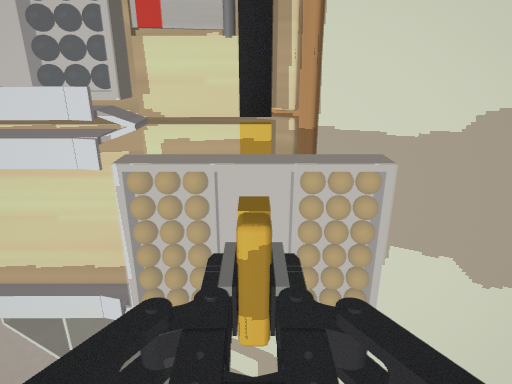

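```bash
python3 - <<'E'
from h import *
from cell import env
M=toolR(RC,-1); Y=YG-.0016
env.movel(tcp(bay(.482,Y,.056),M),velocity=.1,rot=quat(M))
r=env.movel(tcp(bay(.482,Y,.041),M),velocity=.03,stop_force=9); print(r); s=st("down",M)
hh=float((np.array(s["tcp_pos"])+.056*M[:,2])@K-OFF)
if .042<hh<.0465:
  r=env.movel(tcp(bay(.52,Y,.0443),M),velocity=.06,rot=quat(M),stop_force=20); print(r); st("a",M)
  if not r:
    r=env.movel(tcp(bay(.602,Y,.0443),M),velocity=.08,rot=quat(M),stop_force=20); print(r); st("b",M)
  if not r:
    r=env.movel(tcp(bay(.622,Y,.0443),M),velocity=.03,rot=quat(M),stop_force=18); print(r); st("c",M)
snap("gld4")
E
```

```text
True
down 28.69 [-0.8   0.46 -0.06  2.16  1.23  0.45  1.15] F slope [-0.  -0.8  7.2] 0.0131 s,y [0.4831 0.3262] h 0.0443
False
a 29.47 [-0.74  0.45 -0.08  2.1   1.12  0.46  1.32] F slope [-2.4  0.8  1.5] 0.0125 s,y [0.5199 0.326 ] h 0.0443
False
b 30.64 [-0.59  0.46 -0.14  1.95  0.92  0.52  1.63] F slope [-4.9 -0.2  5.7] 0.0124 s,y [0.6007 0.3258] h 0.0445
False
c 31.46 [-0.56  0.46 -0.16  1.92  0.88  0.54  1.7 ] F slope [-16.9  -1.5  14.1] 0.0128 s,y [0.616  0.3259] h 0.0442
```

View pics/gld4.png

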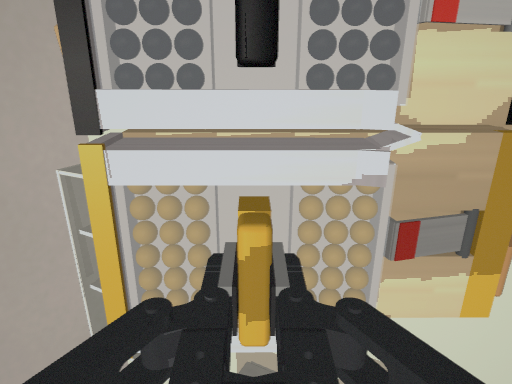

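```bash
python3 - <<'E'
from h import *
from cell import env,camera
M=toolR(RC,-1); Y=YG-.0016
env.grip(.04); st("rel",M)
env.movel(tcp(bay(.6155,Y,.10),M),velocity=.12,rot=quat(M)); 
env.goto_joints([-.44,.31,-.16,1.51,.05,1.32,2.51]); s=st("up",M)
w=world(snap("gld5"));q=w@RC;h=w@K-OFF
for y in(YB,YG):
  l=(abs(q[...,1]-y)<.033)&(h>.017)&(h<.023)&(q[...,0]>.5)&(q[...,0]<.7); print("lid s",np.percentile(q[...,0][l],[.3,99.7]),np.median(h[l]))
  t=(abs(q[...,1]-y)<.009)&(q[...,0]>.49)&(q[...,0]<.552)
  print([ (round(a,3),float(np.round(np.median(h[t&(abs(q[...,0]-a)<.002)]),4))) for a in np.arange(.50,.552,.006)])
p,d=camera("scene");cv2.imwrite("pics/sceneE.png",np.clip(255*(p/255.)**.6,0,255).astype(np.uint8))
E
```

```text
rel 31.88 [-0.56  0.46 -0.15  1.91  0.89  0.53  1.7 ] F slope [0.  0.1 0.2] 0.0402 s,y [0.6229 0.3251] h 0.0442
up 33.26 [-0.44  0.31 -0.16  1.51  0.05  1.32  2.51] F slope [-0.6  0.1 -0.6] 0.0396 s,y [0.6913 0.296 ] h 0.2577
lid s [0.54960229 0.67614575] 0.020006939791463785
[(np.float64(0.5), -0.0003), (np.float64(0.506), 0.001), (np.float64(0.512), 0.0023), (np.float64(0.518), 0.0038), (np.float64(0.524), 0.0054), (np.float64(0.53), 0.0078), (np.float64(0.536), 0.0092), (np.float64(0.542), 0.0087), (np.float64(0.548), 0.0196)]
lid s [0.54993282 0.67610113] 0.019998779953976642
[(np.float64(0.5), -0.0009), (np.float64(0.506), 0.0007), (np.float64(0.512), 0.0024), (np.float64(0.518), 0.0038), (np.float64(0.524), 0.0055), (np.float64(0.53), 0.0077), (np.float64(0.536), 0.0094), (np.float64(0.542), 0.0085), (np.float64(0.548), 0.0188)]
```

View pics/gld5.png

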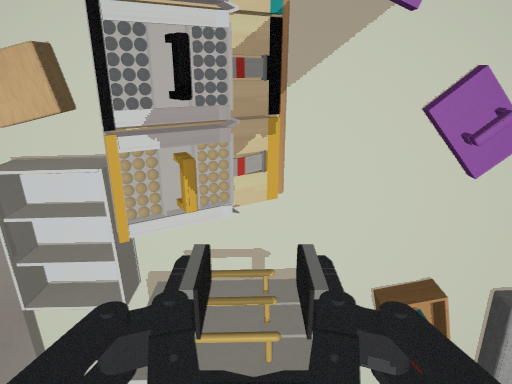

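View pics/sceneE.png

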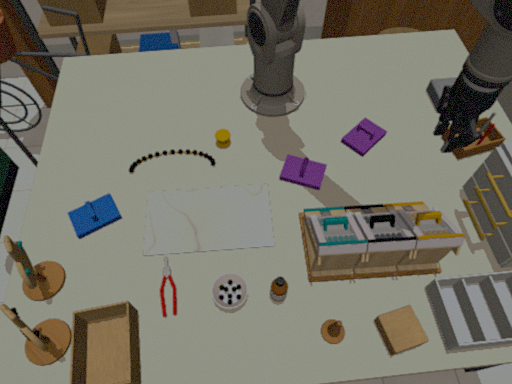

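```bash
python3 - <<'E'
from cell import job,env
job.job_done(); print(env.get_state()["time"])
E
```

```text
the job is handed in; nothing more can be done
the job is handed in; nothing more can be done
```

The black case, then the gold case, went into the bays of their own colours. For each I laid it on the foot so it pressed the latch, slid it up to the end stop and let go. I handed the job in at about 33 s of the 67 s allowed.

- **Fit:** After the gripper backed away, each case's lower end was about 3 mm above its home line, so both rest at or near the end stop. Both lids sit flat, 20 mm above the bed.
- **Latches:** Both read up, with the tips about 9 mm proud right behind the cases.
- **Bystanders:** The last scene picture shows the teal case, bowl, bottle, pliers and the look-alikes where they started. I compared these by eye only, not by measuring.
- **Camera disagreement:** The scene camera read about 3 mm lower in y than the wrist camera, for both the cases and the rack. I used the wrist camera, and the fit confirmed it.
- **Stop force on gold:** The last push on the gold case did not trip the 18 N force stop. It ended at the same place as the black one with 17 N of push, so I took that as the end stop.

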